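Turn the stationery carousel until the glue stick faces front

ROBOT

A 7-joint arm with a two-finger parallel gripper is mounted at the origin on the work surface. World frame = base frame: x ahead of the robot, y to its left, z up, the work surface at z = 0. Lengths are in m, angles in rad, forces in N, time in s.
With the tool pointing down it reaches from about 0.425 to 0.925 m from the base axis. Payload 6.8 kg.
Tool frame: the origin (TCP) lies midway between the tips of the shut fingers; the grasp point (between the pads) lies 19 mm behind it; x points along the fingers, y is the direction in which the jaws open and shut, and the axes are right-handed (so a half turn about x gives the same grasp; the last joint's range is limited). The gripper opens to 85 mm and grips with 20 to 120 N. Pads are 22 mm wide; open, the fingers measure 114 mm over their backs; the gripper's body (76 mm by 85 mm) begins 54 mm behind the grasp point. The pads swing forward as they close: fully open they stand 13 mm farther back than shut.
Start: joints at [-1.257, 0.477, 0.022, 1.555, -0.011, 1.109, -0.083], TCP at [0.276, 0.616, 0.231] pointing down, gripper open.
Joint ranges: [-2.96, 2.96], [-0.34, 2.1], [-1.41, 1.46], [0.24, 2.44], [-1.37, 4.51], [0.17, 1.92], [-2.96, 2.96]. Speed limits (rad/s): [2.39, 2.39, 3.14, 3.14, 3.14, 3.14, 3.14].

INTERFACE

Orientations are given as a rotation vector (axis times angle).
In Python, from bench import r gives the robot as it stands.
- The arm moves only by the tool carry_out, never from a script. Its argument "targets" is one flat list of numbers, 7 for each row, row after row: the finger opening in m, from 0 to 0.0854, then the shift along the tool's x, y, z in m, then the turn, a rotation vector about the tool's x, y, z in units of 5 degrees (1.0 is 5 degrees). A call has 1 to 12 rows; each row is the pose to reach, as a shift and turn from the pose measured when the call began, along the tool's axes at that moment; what a row does not reach only later rows make up. A row lasts 1/8 s, in which the tool goes at most 62.5 mm and 10.7 degrees, less where a joint would pass 70% of its speed; a pose out of reach is approached as far as the arm can. A call with a gripper value outside its range is refused whole. The fingers move at their own pace and stop on an object; "squeeze" is the grip in N (left out, the last holds). Time passes only in rows, so rows that repeat a pose let the fingers close. It gives the time, the measured TCP pose, the force and the opening at its end, in the units of the state.
- r.get_obs(): the state, without advancing time (a new reading comes with each control period).
- r.grab_frame(name): name is "side" or "top"; returns the picture (420x560x3 uint8, blue, green, red); there is no depth.
- r.camera_info(name): a dict with "fx", "fy", "cx", "cy" (pixels), "D" ([k1, k2, p1, p2, k3] as OpenCV has them; the pictures are not rectified), "xyz" and "orientation" of the camera in the world. Camera axes: x right, y up, looking along -z (the intrinsics and any distortion apply to the point x, -y, -z); pixel columns grow to the right and rows downward; lengths in m; the calibration is good to about 2 mm. A picture is of the moment at which its call begins. camera_info takes no time and is no camera call.
- r.hand_in(): hands the job in, once; it reports no verdict.
The state is a dict: "clock": time; "joints": joint angles; "qvel": joint speeds; "tau": joint torques, N m; "tcp_pos": TCP position; "orientation": TCP orientation; "contact_force": force on the tool from outside, world axes, zero at the start; "moment": the same for the moment, N m; "grip_width": finger opening in m.
Only numpy, scipy, OpenCV 4.12 (cv2) and the standard library are available. Lean on these libraries where they do the work, as an engineer would, in place of code of your own. Each camera call takes 0.05 s, during which the arm holds its last target. There are 200 camera calls.

TASK

The glue stick with the red cap has been left on the wrong side of the turning desk organiser. Push it round by its rim with the fingertips, either way and in as many pushes as you like, until the pot with the glue stick faces the front, straight towards the robot's side of the desk; then take the hand away and leave it standing. Lift nothing out of the pots, and leave the other things on the desk where they are.

Things in the scene. Friction and masses are not known exactly. Their poses are not given: they have to be found in the camera images.
- organiser: turning part of a desk organiser, 228 mm across: six open grey pots in a ring on a black tray with a scalloped rim, a low clip dish amid. Origin on the turning axis at desk height, z up along the axis, -x towards the glue stick's pot. Turns endlessly either way with a little friction (about 1.5 N at the rim) and stops where it is left; its foot is fixed to the desk
- glue_pot (a point): middle of the mouth of the pot that holds the glue stick, 92 mm above the desk, 80 mm from the axis, along the organiser's -x. Each pot is 62 mm across at the mouth, 58 at its foot, 64 mm tall (28 to 92 mm above the desk); pots are 60 degrees apart
- valley (a point): one of six like valleys in the rim, midway between two pots, 100 mm from the axis, 70 mm above the desk: this one is 30 degrees anticlockwise (from above) of the glue stick's pot, the rest every 60 degrees. Shut fingertips reach in here to push sideways on a pot; at this height a gripper's wider parts stay above the pots. The pots leave 20 mm between them, 69 mm from the axis; tray lobes of radius 34 mm lie 20 to 28 mm up
- foot: fixed round black foot under the organiser, 144 mm across, 18 mm tall; origin on the turning axis at desk height; it does not turn, and its -x points straight to the front of the desk, which is the robot's side (world -x)
- glue_mid (a point): the glue stick: white barrel with a red band and red cap, 32 mm across, 80 mm tall, standing loose in the organiser's pot on its -x side, its foot 31 mm above the desk; point half-way up it
- correction_mid (a point): white correction-fluid bottle with a blue cap, 32 mm across, 72 mm tall, standing loose in another of the pots, which one varies, its foot 31 mm above the desk; point half-way up it
- marker_mid (a point): stubby yellow marker with a black cap, 28 mm across, 82 mm tall, standing loose in another of the pots, which one varies, its foot 31 mm above the desk; point half-way up it
- stamp_mid (a point): round stamp with a black foot and turned wooden grip, 34 mm across, 74 mm tall, standing loose in another of the pots, which one varies, its foot 31 mm above the desk; point half-way up it
- pintub_mid (a point): clear tub of brass pins with a green lid, 41 mm across, 54 mm tall, standing loose in another of the pots, which one varies, its foot 31 mm above the desk; point half-way up it
- ink_mid (a point): dark blue ink bottle with a black cap, 38 mm across, 64 mm tall, standing loose in another of the pots, which one varies, its foot 31 mm above the desk; point half-way up it
- stapler: loose stapler with a blue top, 145 x 40 x 60 mm, long along its x; origin at the middle of its underside
- tape: loose grey tape dispenser, 150 x 60 x 93 mm, long along its x; origin at the middle of its underside
- mug: loose blue mug, 82 mm across, 95 mm tall, handle towards its +y; origin at the middle of its underside
- punch: loose hole punch, black with a grey lever, 120 x 110 x 70 mm; origin at the middle of its underside
- notes: loose block of sticky notes, 76 x 76 x 32 mm, close behind the organiser; origin at the middle of its underside
Things that resemble listed ones, but are neither listed nor needed, are in the scene too. What is shaped like the part that bears stamp_mid but purple is not meant. Of the things that look like the part that bears pintub_mid, the larger one is meant.

How it is judged:
At the end, for the whole second after the job is handed in: The glue stick's pot faces front, straight to the robot's side of the desk (within 20 mm sideways, about 14 degrees); organiser at rest; glue stick in its own pot, within 20 degrees of upright; other items still in the pots; the five loose things within 30 mm of their starts (x of glue_pot in the frame of foot below 0 m and y of glue_pot in the frame of foot between -0.02 and 0.02 m and x of glue_mid in the frame of organiser between -0.1 and -0.06 m and y of glue_mid in the frame of organiser between -0.02 and 0.02 m and angular speed of organiser below 0.05 rad/s and angle between glue_mid's own z axis and vertical below 0.35 rad and horizontal distance between each of glue_mid, correction_mid, marker_mid, stamp_mid, pintub_mid, ink_mid and organiser below 0.11 m and height (world z) of glue_mid between 0.045 and 0.091 m and height (world z) of correction_mid between 0.045 and 0.087 m and height (world z) of marker_mid between 0.045 and 0.092 m and height (world z) of stamp_mid between 0.045 and 0.088 m and height (world z) of pintub_mid between 0.045 and 0.078 m and height (world z) of ink_mid between 0.045 and 0.083 m and distance of each of stapler, tape, mug, punch, notes from where it was at the start of the episode below 0.03 m); the robot touches nothing.
It fails at once if something is lifted more than 20 mm up out of its pot (height (world z) of glue_mid above 0.091 m or height (world z) of correction_mid above 0.087 m or height (world z) of marker_mid above 0.092 m or height (world z) of stamp_mid above 0.088 m or height (world z) of pintub_mid above 0.078 m or height (world z) of ink_mid above 0.083 m).
It fails at once if the glue stick leaves its own pot (not (x of glue_mid in the frame of organiser between -0.1 and -0.06 m and y of glue_mid in the frame of organiser between -0.02 and 0.02 m)).
It fails at once if an item falls out of the organiser (horizontal distance between any of glue_mid, correction_mid, marker_mid, stamp_mid, pintub_mid, ink_mid and organiser above 0.12 m).
It fails at once if a bystander on the desk is shifted by more than 30 mm or lifted (distance of any of stapler, tape, mug, punch, notes from where it was at the start of the episode above 0.03 m).
It also fails if it takes over 51 s, if anything falls off the work surface, if the arm or the gripper's body presses on something with over 40 N, if the wrist force passes 120 N, or if a joint passes its speed limit or range.

## Working session

There is one attempt and no reset: what is moved stays moved. The work goes in short steps, Python scripts to look and compute and a tool call to move; the robot and the scene stay as the last step left them, time stands still between calls to the robot, and variables do not carry over. Pictures are saved under pics/ and viewed, about 8 in all and at most 12, crops included, and the job is handed in when it is done.

Besides the shell and the picture viewer there is one more tool, called after ">>>" as a command line: name --argument value ..., lists and objects as JSON in quotes. carry_out: Moves the arm, as the interface text tells. Its arguments: {"type":"object","properties":{"targets":{"type":"array","items":{"type":"number"}},"squeeze":{"type":"number"}},"required":["targets"]}

```bash
mkdir -p pics; python3 - <<'E'
from bench import r
import cv2
for n in("top","side"):
    cv2.imwrite(f"pics/{n}0.png",r.grab_frame(n)); print(n,r.camera_info(n))
print(r.get_obs())
E
```

```text
top {'fx': 514.5077965861423, 'fy': 514.5077965861423, 'cx': 288.87326863407895, 'cy': 202.58165698246256, 'D': array([0.01603057, 0.        , 0.        , 0.        , 0.        ]), 'xyz': array([ 0.3945244 , -0.00964806,  1.60612071]), 'orientation': array([ 0.1087496 , -0.11637268, -1.58013133])}
side {'fx': 388.84527371456414, 'fy': 388.84527371456414, 'cx': 272.73992891998273, 'cy': 207.63411286555, 'D': array([-0.09118268,  0.        ,  0.        ,  0.        ,  0.        ]), 'xyz': array([ 0.57381087, -0.66924325,  0.75105175]), 'orientation': array([ 0.80750593, -0.01235897, -0.07231523])}
{'clock': 0.1, 'joints': array([-1.25709936,  0.4777542 ,  0.02236353,  1.55634183, -0.01150837,
        1.10930949, -0.08309984]), 'qvel': array([-1.95830697e-05, -2.47157815e-03,  8.67151997e-04, -1.61081480e-03,
        5.68470963e-04, -1.62523852e-04,  5.93643191e-04]), 'tau': array([ 5.84346300e-03, -5.97763002e+01,  1.61450800e+00, -2.81957245e+01,
        1.28842590e-02,  4.98247478e-03, -1.40730981e-05]), 'tcp_pos': array([0.27614646, 0.61534317, 0.23040324]), 'orientation': array([ 0.32952682,  1.5455888 , -0.33216429]), 'contact_force': array([0.48824171, 0.58033402, 0.34599539]), 'moment': array([ 0.00648829, -0.03511527, -0.04259693]), 'grip_width': 0.08509671555701488}
```

View pics/top0.png

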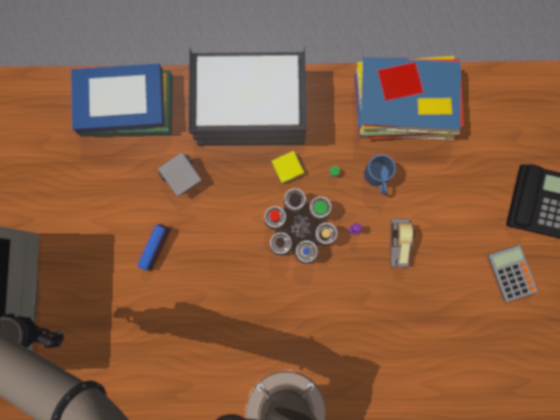

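View pics/side0.png

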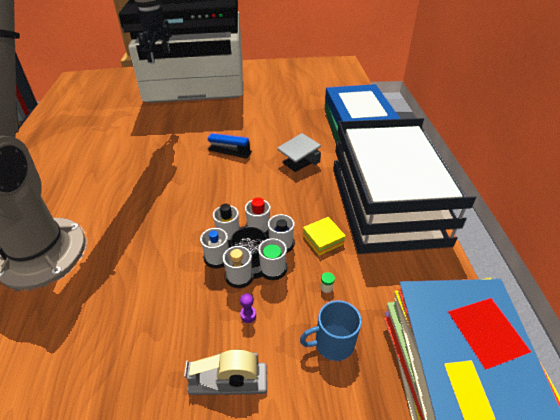

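The top view has the red glue cap at (275,216) and the organiser's axis near (301,226), with pots at (295,199), (320,207), (326,233), (306,252) and (281,243). The stapler is at (152,247), the punch at (180,174) and the notes at (288,167). The mug is at (380,170) and the tape at (401,243).

```bash
cat > h.py <<'E'
from bench import r
import cv2, numpy as np
from scipy.spatial.transform import Rotation as R
def ray(n,uv,z):
    c=r.camera_info(n);K=np.array([[c['fx'],0,c['cx']],[0,c['fy'],c['cy']],[0,0,1]])
    p=cv2.undistortPoints(np.array([[uv]],float),K,c['D'])[0,0]
    d=R.from_rotvec(c['orientation']).apply([p[0],-p[1],-1]); o=np.array(c['xyz'])
    return o+d*(z-o[2])/d[2]
def proj(n,P):
    c=r.camera_info(n);K=np.array([[c['fx'],0,c['cx']],[0,c['fy'],c['cy']],[0,0,1]])
    q=R.from_rotvec(c['orientation']).inv().apply(np.array(P)-c['xyz'])*[1,-1,-1]
    return cv2.projectPoints(q.reshape(-1,1,3),np.zeros(3),np.zeros(3),K,c['D'])[0][:,0]
E
python3 - <<'E'
from h import *
np.set_printoptions(precision=3,suppress=True)
P=[(275,216),(295,199),(320,207),(326,233),(306,252),(281,243)]
W=np.array([ray("top",p,.092) for p in P]); print(W); c=W.mean(0); print("axis",c)
for w in W: print(np.degrees(np.arctan2(*(w-c)[1::-1])),np.linalg.norm((w-c)[:2]))
for n,p,z in[("notes",(288,167),.03),("tub",(335,171),.03),("purple",(356,229),.06),("stapler",(152,247),.05),("tape",(401,243),.09),("punch",(180,174),.06)]: print(n,ray("top",p,z))
o=r.get_obs();print(R.from_rotvec(o['orientation']).as_matrix())
im=r.grab_frame("top")[170:280,240:380]
cv2.imwrite("pics/c1.png",cv2.resize(im,None,fx=5,fy=5,interpolation=cv2.INTER_CUBIC))
E
```

```text
[[ 0.573  0.023  0.092]
 [ 0.623 -0.037  0.092]
 [ 0.598 -0.111  0.092]
 [ 0.521 -0.127  0.092]
 [ 0.466 -0.067  0.092]
 [ 0.493  0.006  0.092]]
axis [ 0.546 -0.052  0.092]
69.97805361030805 0.07994176918566542
11.049407133078345 0.07904275781002236
-48.13371496781371 0.07890302383479789
-108.40902927743512 0.07884129842925351
-169.47329655148613 0.08135467262457194
132.18847869916934 0.07850832428050034
notes [ 0.734 -0.017  0.03 ]
tub [ 0.719 -0.164  0.03 ]
purple [ 0.534 -0.22   0.06 ]
stapler [0.489 0.395 0.05 ]
tape [ 0.489 -0.347  0.09 ]
punch [0.709 0.313 0.06 ]
[[-0.001  0.409  0.912]
 [-0.002  0.912 -0.409]
 [-1.    -0.002  0.   ]]
```

View pics/c1.png

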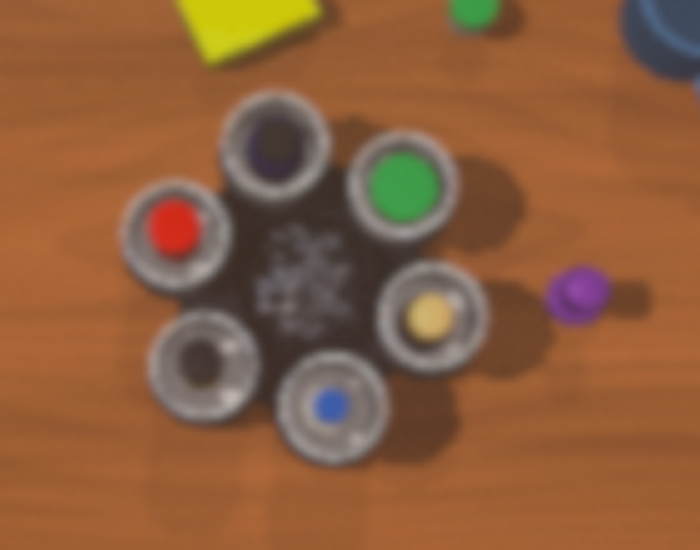

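The crop agrees with the fit. The axis is at about (0.546, -0.052), the glue pot at about 70° world azimuth, and it must reach 180°. I'll enter the valley at 41°, between ink and glue, and drag it anticlockwise to about 150°.

>>> carry_out --targets '[0,0.03,-0.4,0.56,5,0,0,0,0.06,-0.402,0.563,5,0,0,0,0.06,-0.402,0.563,5,0,0,0,0.06,-0.402,0.563,5,0,0,0,0.06,-0.402,0.563,5,0,0,0,0.06,-0.402,0.563,5,0,0,0,0.06,-0.402,0.563,5,0,0,0,0.06,-0.402,0.563,5,0,0,0,0.06,-0.402,0.563,5,0,0,0,0.06,-0.402,0.563,5,0,0,0,0.06,-0.402,0.563,5,0,0,0,0.06,-0.402,0.563,5,0,0]' --squeeze 20

```text
clock: 1.65
tcp_pos: [0.6263, 0.0116, 0.1707]
orientation: [0.673, 1.461, -0.68]
contact_force: [-1.2, 0.5, 0.3]
grip_width: 0.0001
```

```bash
cat > plan.py <<'E'
import sys
from h import *
C=np.array([.546,-.052])
def plan(wps):  # (azimuth deg, radius, z, yaw of tool y deg)
    o=r.get_obs();R0=R.from_rotvec(o['orientation']);p=o['tcp_pos']
    for a,rad,z,y in wps:
        t=np.r_[C+rad*np.array([np.cos(np.radians(a)),np.sin(np.radians(a))]),z]
        Y=np.array([np.cos(np.radians(y)),np.sin(np.radians(y)),0]);X=np.array([0,0,-1.])
        Rt=R.from_matrix(np.c_[X,Y,np.cross(X,Y)])
        print(0,*np.round(R0.inv().apply(t-p),3),*np.round(np.degrees((R0.inv()*Rt).as_rotvec())/5,1),sep=', ')
def pose():
    o=r.get_obs();m=R.from_rotvec(o['orientation']).as_matrix();d=o['tcp_pos'][:2]-C
    print("az",np.degrees(np.arctan2(d[1],d[0])),"rad",np.hypot(*d),"z",o['tcp_pos'][2],"yaw",np.degrees(np.arctan2(m[1,1],m[0,1])),"j7",o['joints'][6],o['contact_force'])
E
python3 - <<'E'
from plan import *
pose(); plan([(41,.105,.17,41),(41,.105,.07,41)])
im=r.grab_frame("side")[150:350,150:400]
cv2.imwrite("pics/s1.png",cv2.resize(im,None,fx=3,fy=3))
E
```

```text
az 38.36576418921009 rad 0.10240441039545754 z 0.17068318916781308 yaw 40.36326317899413 j7 0.732960633924847 [-1.22426744  0.47053192  0.33207924]
0, 0.001, 0.003, -0.005, -0.1, 0.0, 0.0
0, 0.101, 0.003, -0.005, -0.1, 0.0, 0.0
```

View pics/s1.png

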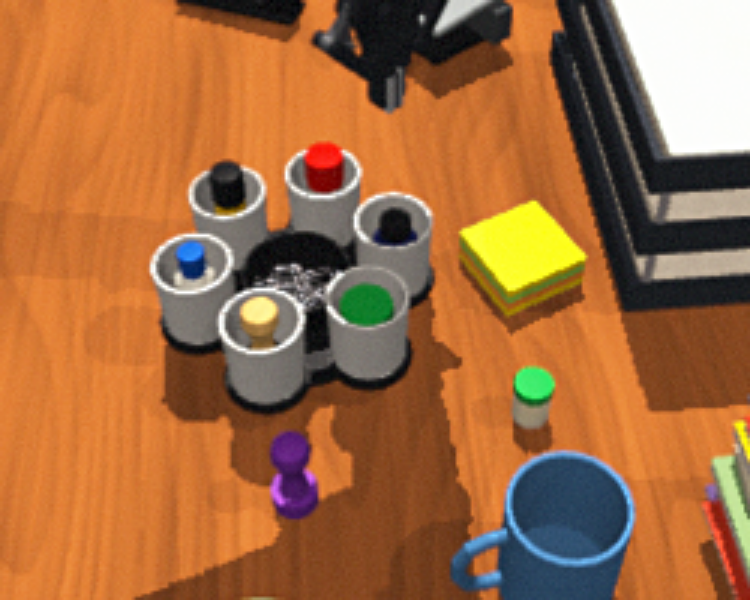

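The shut fingertips are at crop (387,100), above and behind the ink/glue valley at about (360,210), with nothing disturbed. Next I lower into the valley.

>>> carry_out --targets '[0,0.02,0.003,-0.005,0,0,0,0,0.04,0.003,-0.005,0,0,0,0,0.06,0.003,-0.005,0,0,0,0,0.08,0.003,-0.005,0,0,0,0,0.1,0.003,-0.005,0,0,0,0,0.1,0.003,-0.005,0,0,0]'

```text
clock: 2.45
tcp_pos: [0.6234, 0.0193, 0.0686]
orientation: [0.67, 1.466, -0.679]
contact_force: [-0.1, -0.2, 0.5]
grip_width: 0.0001
```

```bash
python3 - <<'E'
from plan import *
pose(); plan([(a,.103,.07,a) for a in range(44,100,5)])
E
```

```text
az 42.660934645405995 rad 0.105279081522345 z 0.06859215006224484 yaw 40.516809824007986 j7 0.76039072684533 [-0.11877301 -0.22575672  0.49896835]
0, -0.001, -0.002, -0.002, -0.7, -0.0, 0.1
0, -0.001, -0.003, -0.011, -1.7, -0.0, 0.1
0, -0.001, -0.005, -0.02, -2.7, -0.0, 0.1
0, -0.001, -0.008, -0.029, -3.7, -0.0, 0.1
0, -0.001, -0.011, -0.037, -4.7, -0.0, 0.1
0, -0.001, -0.015, -0.045, -5.7, -0.0, 0.1
0, -0.001, -0.019, -0.053, -6.7, -0.0, 0.1
0, -0.001, -0.025, -0.06, -7.7, -0.0, 0.1
0, -0.001, -0.03, -0.067, -8.7, -0.0, 0.1
0, -0.001, -0.037, -0.073, -9.7, -0.0, 0.1
0, -0.001, -0.044, -0.079, -10.7, -0.0, 0.1
0, -0.001, -0.051, -0.084, -11.7, -0.0, 0.1
```

>>> carry_out --targets '[0,-0.001,-0.002,-0.002,-0.7,0,0,0,-0.001,-0.003,-0.011,-1.7,0,0,0,-0.001,-0.005,-0.02,-2.7,0,0,0,-0.001,-0.008,-0.029,-3.7,0,0,0,-0.001,-0.011,-0.037,-4.7,0,0,0,-0.001,-0.015,-0.045,-5.7,0,0,0,-0.001,-0.019,-0.053,-6.7,0,0,0,-0.001,-0.025,-0.06,-7.7,0,0,0,-0.001,-0.03,-0.067,-8.7,0,0,0,-0.001,-0.037,-0.073,-9.7,0,0,0,-0.001,-0.044,-0.079,-10.7,0,0,0,-0.001,-0.051,-0.084,-11.7,0,0]'

```text
clock: 3.95
tcp_pos: [0.5314, 0.0503, 0.0709]
orientation: [-0.128, 1.569, 0.123]
contact_force: [1.4, -0.2, -0.5]
grip_width: -0.0
```

```bash
python3 - <<'E'
from plan import *
pose(); plan([(a,.103,.07,a) for a in range(102,145,5)])
im=r.grab_frame("side")[150:350,150:400]
cv2.imwrite("pics/s2.png",cv2.resize(im,None,fx=3,fy=3))
E
```

```text
az 98.14849986529231 rad 0.10333293748178327 z 0.07091633499616405 yaw 99.1734490179668 j7 1.5158007473660378 [ 1.43090482 -0.20810506 -0.48857312]
0, 0.001, -0.0, -0.007, -0.6, -0.0, 0.0
0, 0.001, -0.001, -0.016, -1.6, -0.0, 0.0
0, 0.001, -0.003, -0.025, -2.6, -0.0, 0.0
0, 0.001, -0.005, -0.033, -3.6, -0.0, 0.0
0, 0.001, -0.008, -0.042, -4.6, -0.0, 0.0
0, 0.001, -0.012, -0.05, -5.6, -0.0, 0.0
0, 0.001, -0.017, -0.058, -6.6, -0.0, 0.0
0, 0.001, -0.022, -0.065, -7.6, -0.0, 0.0
0, 0.001, -0.028, -0.072, -8.6, -0.0, 0.0
```

View pics/s2.png

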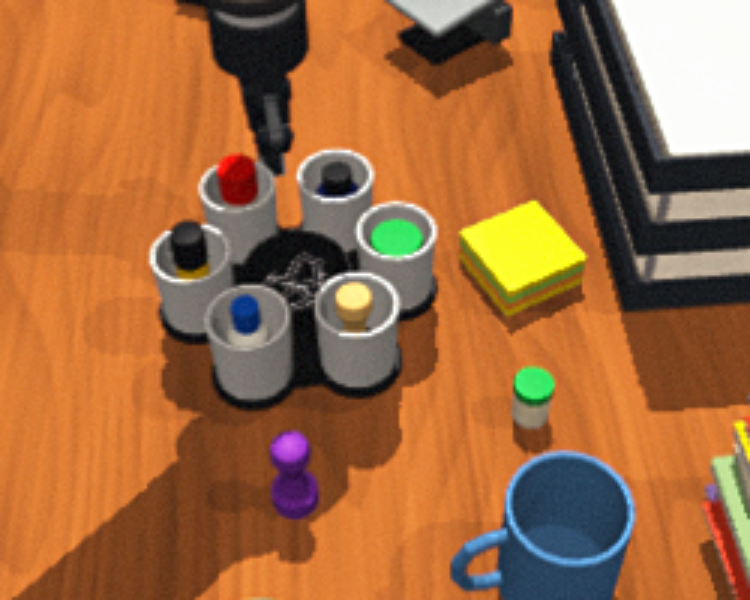

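It turns as planned: the glue stick at crop (238,180) is leaning a little in its pot, and the finger sits in the valley at (275,160). I'll continue to about 142°.

>>> carry_out --targets '[0,0.001,0,-0.007,-0.6,0,0,0,0.001,-0.001,-0.016,-1.6,0,0,0,0.001,-0.003,-0.025,-2.6,0,0,0,0.001,-0.005,-0.033,-3.6,0,0,0,0.001,-0.008,-0.042,-4.6,0,0,0,0.001,-0.012,-0.05,-5.6,0,0,0,0.001,-0.017,-0.058,-6.6,0,0,0,0.001,-0.022,-0.065,-7.6,0,0,0,0.001,-0.028,-0.072,-8.6,0,0]'

```text
clock: 5.12
tcp_pos: [0.4645, 0.0108, 0.0708]
orientation: [-0.716, 1.452, 0.712]
contact_force: [0.5, 1.3, -1.0]
grip_width: 0.0
```

```bash
python3 - <<'E'
from plan import *
pose()
im=r.grab_frame("side")
# predicted rims for glue azimuth candidates
a=np.radians(180+60*np.arange(6));t=np.linspace(0,2*np.pi,60)
big=cv2.resize(im[150:350,150:400],None,fx=3,fy=3)
for k in a:
    P=np.c_[C[0]+.08*np.cos(k)+.031*np.cos(t),C[1]+.08*np.sin(k)+.031*np.sin(t),np.full(60,.092)]
    uv=(proj("side",P)-[150,150]+.5)*3-.5
    cv2.polylines(big,[uv.astype(np.int32).reshape(-1,1,2)],True,(255,0,255) if k==a[0] else (0,255,0),1)
cv2.imwrite("pics/s3.png",big)
E
```

```text
az 142.39644644056955 rad 0.10285795928513401 z 0.07081708070152522 yaw 142.4265851281723 j7 2.202856797737543 [ 0.45065231  1.25035725 -0.95218511]
```

View pics/s3.png

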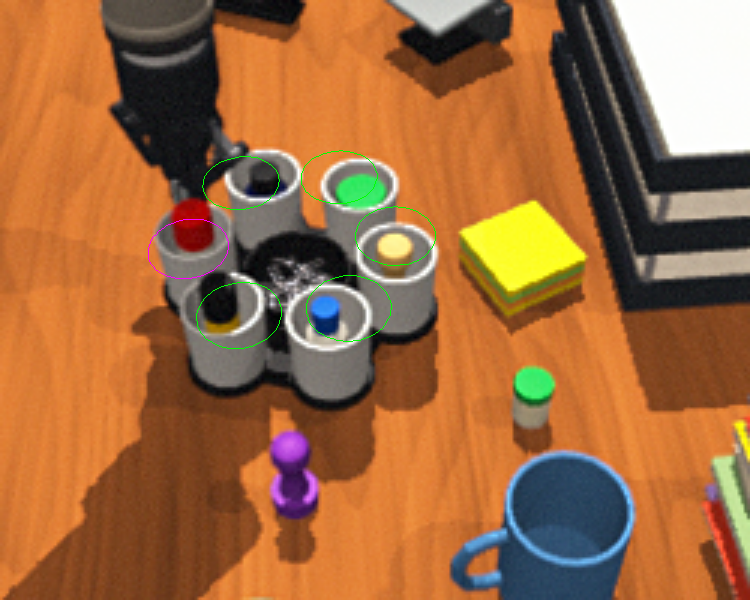

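```bash
cat >> plan.py <<'E'
def fit(px):  # crop pixels of glue, then clockwise-order-free rims ccw from glue
    from scipy.optimize import least_squares
    q=(np.array(px)+.5)/3-.5+150
    def f(v):
        k=v[0]+np.radians(60)*np.arange(6)
        return (proj("side",np.c_[v[1]+.08*np.cos(k),v[2]+.08*np.sin(k),np.full(6,.092)])-q).ravel()
    s=least_squares(f,[np.pi,*C]);print("glue az",np.degrees(s.x[0]),"axis",s.x[1:],"rms px",np.sqrt(np.mean(s.fun**2)))
E
python3 - <<'E'
from plan import *
fit([(195,235),(223,305),(329,318),(397,250),(360,187),(262,185)])
pose(); plan([(a,.103,.07,min(a,150)) for a in (145,148,151,154,154)])
E
```

```text
glue az 167.98169729223102 axis [ 0.54773231 -0.05445877] rms px 0.8791722030077469
az 143.38547420087446 rad 0.10298604070633673 z 0.07060682285023913 yaw 142.55549202989258 j7 2.206317283983843 [-0.2859006  -0.79055735  0.15120482]
0, 0.001, -0.0, -0.003, -0.5, -0.1, 0.0
0, 0.001, -0.0, -0.008, -1.1, -0.1, 0.0
0, 0.001, -0.001, -0.014, -1.5, -0.1, 0.0
0, 0.001, -0.002, -0.019, -1.5, -0.1, 0.0
0, 0.001, -0.002, -0.019, -1.5, -0.1, 0.0
```

The glue pot is at 168°, so it needs about 12° more: 21 mm of finger travel. After that I back off the other way a little and lift.

>>> carry_out --targets '[0,0.001,0,-0.003,-0.5,0,0,0,0.001,0,-0.008,-1.1,0,0,0,0.001,-0.001,-0.013,-1.5,0,0,0,0.001,-0.002,-0.018,-1.5,0,0,0,0.001,-0.002,-0.021,-1.5,0,0,0,0.001,-0.002,-0.021,-1.5,0,0,0,0.001,-0.002,-0.015,-1.5,0,0,0,0.001,-0.002,-0.015,-1.5,0,0]'

```text
clock: 6.18
tcp_pos: [0.4563, -0.0031, 0.0697]
orientation: [-0.819, 1.416, 0.815]
contact_force: [-0.6, 0.2, 0.8]
grip_width: -0.0
```

>>> carry_out --targets '[0,-0.02,0,0,0,0,0,0,-0.04,0,0,0,0,0,0,-0.07,0,0,0,0,0,0,-0.1,0,0,0,0,0,0,-0.13,0,0,0,0,0,0,-0.16,0,0,0,0,0,0,-0.16,0,0,0,0,0]'

```text
clock: 7.05
tcp_pos: [0.4581, -0.0023, 0.2318]
orientation: [-0.82, 1.411, 0.813]
contact_force: [0.6, 0.3, 0.2]
grip_width: -0.0003
```

```bash
python3 - <<'E'
from plan import *
pose()
im=r.grab_frame("side")
cv2.imwrite("pics/s4.png",cv2.resize(im[150:350,150:400],None,fx=3,fy=3))
E
```

```text
az 150.50741623211746 rad 0.10102547021663963 z 0.23179694396736117 yaw 150.08510111606228 j7 2.442816959465664 [0.57224131 0.3278662  0.17251009]
```

View pics/s4.png

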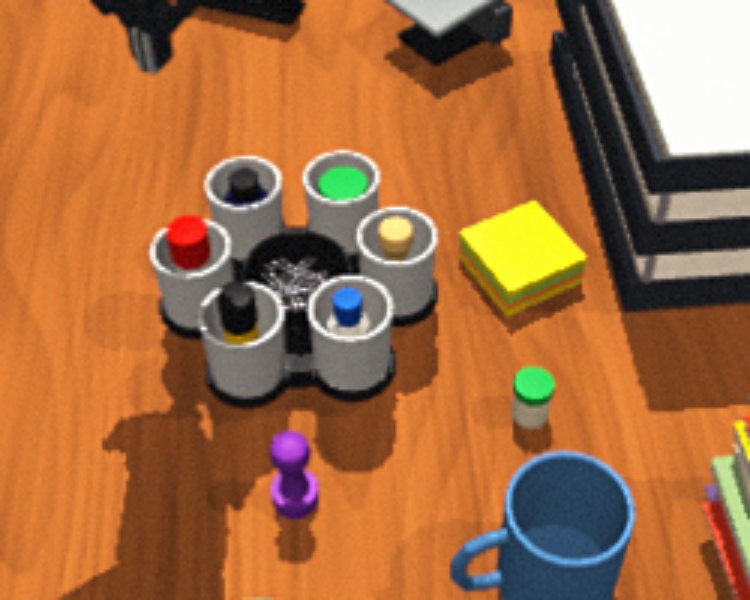

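The hand is clear and all six items are still in their pots. Rim centres in the crop are glue (191,249), marker (243,315), correction (351,309), stamp (397,237), pins (342,181) and ink (244,186).

```bash
python3 - <<'E'
from plan import *
fit([(191,249),(243,315),(351,309),(397,237),(342,181),(244,186)])
print(r.hand_in())
E
```

```text
glue az 179.8547874505755 axis [ 0.54803074 -0.0540552 ] rms px 0.3960043259639448
the job is handed in; nothing more can be done
None
```

I turned the organiser about 110° anticlockwise with the shut fingertips in the valley behind the glue stick's pot. I then backed off and lifted the hand clear, to about 0.23 m, and handed the job in at about 7 s on the clock; no verdict is reported.

- **Facing:** a six-pot fit to the last side picture put the glue pot at 179.9°, where 180° is straight to the front. The fit error was 0.4 px.
- **Items:** all six were in their pots. The glue stick leaned slightly during the push but looked about upright at the end.
- **Loose things:** the notes and mug look unmoved in the last picture. The stapler, tape dispenser and punch lay wholly or partly outside the final crop, so I did not recheck them, but the hand never went near them low down.
- **Forces:** contact forces read at the end of each move stayed under about 2 N.

No check failed or disagreed.

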